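# Third hand for a vacuum joint

## Task

Lay the loose sealing ring in the open port on top of the steel trap and let go of it, then stand the angle valve square on the ring, its side port pointing straight away from the pump. Be my third hand while I fit the clamp: press the valve straight down with a steady 10 N or so (never over 30 N) for a few seconds, and finish while still holding it and pressing like that. Leave everything else on the bench where it is.

Things in the scene. Friction and masses are not known exactly. Their poses are not given: they have to be found in the camera images.
- port (a point): Open port of the trap, a fixed steel canister 110 mm wide, 100 mm high: centre of the flat top face of its 55 mm flange, 130 mm above the bench. In the flange is a bore 42 mm wide, 11 mm deep. z up; y points level to the grey and blue pump (up to 202 mm high, begins 100 mm from the port's axis, piped to the trap): straight away from the pump is -y.
- ring: Sealing ring lying on the bench, 45 g: steel bush 39 mm wide, 16 mm high, bronze disc inside, red-brown O-ring 53 mm wide round it at 6 to 10 mm height. Origin: centre of underside, z up. Grip the plain upper lip (39 mm wide, 10 to 16 mm height, top 1.5 mm chamfered). Seated: lower lip in the port's bore, 1.5 mm play, O-ring on the flange, origin 6 mm below port.
- valve: Angle valve standing on its bottom flange (55 mm, bore 42 mm wide, 10 mm deep), 0.38 to 0.52 kg. Origin: centre of bottom face, z up, x towards its side port. Square aluminium block 52 mm wide at 30 to 80 mm height; on it a blue cylinder 46 mm wide, 80 to 125 mm height: grip here, from any side. Seated: bore over the ring's upper lip, 1.5 mm play, face on the O-ring, origin 4 mm above port.
- valve_port (a point): Centre of the face of the valve's side port, a horizontal tube with a 55 mm flange sticking out of one side of the block: 65 mm from the valve's axis along its x, 55 mm above its origin.
- clamp: Aluminium ring clamp with a wing nut, lying on the bench, about 95 x 74 mm, 16 mm high: the person's, to be left alone. Origin at the centre of the underside.
- blank: Steel blank flange, a plain disc of 55 mm diameter, 11 mm thick, not needed: leave alone. Origin at the centre of the underside.
- dust_cap: Orange plastic dust cap, 60 mm across, 14 mm high, leave alone. Origin at the centre of the underside.
- wash_bottle: White plastic wash bottle with red cap and bent spout, 72 mm across, 188 mm high, leave alone. Origin at the centre of the underside.
- beaker: Glass beaker, 70 mm across, 95 mm high, leave alone. Origin at the centre of the underside.
- flask: Glass conical flask with an amber filling, 82 mm across the foot, 112 mm high, leave alone. Origin at the centre of the underside.
- grease_jar: Small white jar with a blue cap, 48 mm across, 45 mm high, leave alone. Origin at the centre of the underside.
There are look-alikes about, which are no part of the job. Leave any green or pink look-alike of the valve alone.

How it is judged:
By the outcome, as a careful person would: the job done as asked, in the order asked, and still so for the second after the job is handed in, while the arm keeps its last pose, push and grip.
It also fails if it takes over 72 s, if anything falls off the work surface, if the arm or the gripper's body presses on something with over 40 N, if the wrist force passes 120 N, or if a joint passes its speed limit or range.

## Robot

A 6-joint arm with a two-finger parallel gripper is mounted at the origin on the work surface. World frame = base frame: x ahead of the robot, y to its left, z up, the work surface at z = 0. Lengths are in m, angles in rad, forces in N, time in s.
With the tool pointing down it reaches from about 0.375 to 0.9 m from the base axis. Payload 3.1 kg.
Tool frame: the origin (TCP) lies midway between the tips of the shut fingers; the grasp point (between the pads) lies 19 mm behind it; z points along the fingers, y is the line along which they close (so a half turn about z gives the same grasp; the last joint's range is limited). The gripper opens to 87 mm and grips with 3 to 60 N. Pads are 19 mm wide; open, the fingers measure 117 mm over their backs; the gripper's body (75 mm by 190 mm) begins 51 mm behind the grasp point.
Start: joints at [-1.468, 0.527, 1.433, -0, 1.181, -0.178], TCP at [0.174, -0.6, 0.223] pointing down, gripper open.
Joint ranges: [-3.08, 3.08], [-0.75, 2.2], [0.22, 2.44], [-1.43, 4.57], [0, 2.65], [-2.85, 2.85]. Speed limits (rad/s): [2.79, 2.79, 3.14, 3.14, 3.14, 3.14].

## Interface

Orientations are given as a unit quaternion [x, y, z, w].
In Python, from rig import robot gives the robot as it stands. The module is installed in compiled form; this text tells all that it offers.
- The arm moves only by the tool play_rows, never from a script. Its arguments are lists of equal length, an entry for each row: "gripper": the closure, from -1 (fully open) to 1 (shut); "delta_pos": the shift along the tool's x, y, z in cm, a list of three; "turn": the turn, a rotation vector about the tool's x, y, z in rad, a list of three. A call has 1 to 12 rows; each row is the pose to reach, as a shift and turn from the pose commanded when the call began, along the tool's axes at that moment; what a row does not reach only later rows make up. A row lasts 1/8 s, in which the tool goes at most 62.5 mm and 10.7 degrees, less where a joint would pass 70% of its speed; a pose out of reach is approached as far as the arm can. A call with a gripper value outside its range is refused whole. The fingers move at their own pace and stop on an object; "squeeze" is the grip in N (left out, the last holds). Time passes only in rows, so rows that repeat a pose let the fingers close. It gives the time, the measured TCP pose, the force, the opening and the grip force at its end, in the units of the state.
- robot.get_obs(): the state, without advancing time (a new reading comes with each control period).
- robot.camera(name): name is "scene" or "top" or "wrist"; returns a dict with "color" (420x560x3 uint8, red, green, blue), "vfov" (degrees; the focal length in pixels is half the picture's height over the tangent of half this angle, whatever the lens; pixels are square), "cx", "cy" (the principal point, pixels), "R" (3x3) and "t" (3): a world point X has camera coordinates R X + t. Camera axes: x right, y down, z forward; pixel columns grow to the right and rows downward; lengths in m; the calibration is good to about 2 mm. A picture is of the moment at which its call begins. There is no depth.
- robot.hand_in(): hands the job in; it is judged then, once.
The state is a dict: "time": time; "q": joint angles; "joint_velocities": joint speeds; "joint_torque": joint torques, N m; "position": TCP position; "tool_rot": TCP orientation; "ft_force": force on the tool from outside, world axes, zero at the start; "moment": the same for the moment, N m; "grip_width": finger opening in m; "grip_force": force on a finger pad.
Only numpy, scipy, OpenCV 4.12 (cv2) and the standard library are available. Lean on these libraries where they do the work, as an engineer would, in place of code of your own. Each camera call takes 0.05 s, during which the arm holds its last target. There are 200 camera calls.

## Working session

There is one attempt and no reset: what is moved stays moved. The work goes in short steps, Python scripts to look and compute and a tool call to move; the robot and the scene stay as the last step left them, time stands still between calls to the robot, and variables do not carry over. Pictures are saved under pics/ and viewed, at most 11 in all, crops included, and the job is handed in when it is done.

Besides the shell and the picture viewer there is one more tool, called after "Request:" by a JSON object that holds its "fn" and its "kwargs", one argument or row to a line. play_rows: Moves the arm, as the interface text tells. Its arguments: {"type":"object","properties":{"gripper":{"type":"array","items":{"type":"number"}},"delta_pos":{"type":"array","items":{"type":"array","items":{"type":"number"}}},"turn":{"type":"array","items":{"type":"array","items":{"type":"number"}}},"squeeze":{"type":"number"}},"required":["gripper","delta_pos","turn"]}

```bash
mkdir -p pics
cat > h.py <<'E'
import numpy as np, cv2, pickle
from rig import robot
def snap(name,tag):
    c=robot.camera(name); pickle.dump(c,open(f'pics/{tag}.pkl','wb'))
    cv2.imwrite(f'pics/{tag}.png',c['color'][:,:,::-1]); return c
def load(tag): return pickle.load(open(f'pics/{tag}.pkl','rb'))
def f(c): return c['color'].shape[0]/2/np.tan(np.radians(c['vfov'])/2)
def proj(c,X):
    p=np.atleast_2d(X)@c['R'].T+c['t']; return p[:,:2]/p[:,2:]*f(c)+[c['cx'],c['cy']]
def ray(c,uv,z):
    d=c['R'].T@np.array([(uv[0]-c['cx'])/f(c),(uv[1]-c['cy'])/f(c),1]); o=-c['R'].T@c['t']
    return o+d*(z-o[2])/d[2]
E
python3 - <<'E'
from h import *
for n in('scene','top','wrist'):
    c=snap(n,n+'0'); print(n,c['vfov'],c['cx'],c['cy'],(-c['R'].T@c['t']).round(3),c['R'].round(2).tolist())
a=load('scene0')['color'];b=load('top0')['color']
o=robot.get_obs(); print(o)
E
```

```text
scene 53.77365556912227 271.3691830287277 207.2346767710902 [0.988 0.166 0.807] [[-0.57, 0.82, 0.01], [0.62, 0.44, -0.65], [-0.54, -0.36, -0.76]]
top 44.74424838262859 278.52017882166683 210.29162278472992 [ 0.4   -0.143  1.21 ] [[-0.01, -1.0, -0.01], [-0.99, 0.02, -0.11], [0.11, 0.01, -0.99]]
wrist 67.35350795547348 278.59346069370804 211.8716741892111 [ 0.255 -0.578  0.383] [[0.28, -0.96, -0.0], [-0.92, -0.27, 0.3], [-0.29, -0.08, -0.95]]
{'time': 0.15, 'q': array([-1.46747890e+00,  5.28231545e-01,  1.43357455e+00, -1.97594710e-05,
        1.18142864e+00, -1.78489628e-01]), 'joint_velocities': array([ 0.00142253, -0.0021984 , -0.00364241,  0.00078055, -0.00029041,
       -0.00051526]), 'joint_torque': array([ 1.26611878e-03, -4.40429163e+01, -1.76842386e+01,  6.34193444e-02,
        5.52118057e-02, -9.59874706e-05]), 'position': array([ 0.17377868, -0.59978052,  0.22182004]), 'tool_rot': array([ 9.90088650e-01,  1.40441418e-01,  2.17217139e-05, -8.20802968e-04]), 'ft_force': array([0.69176181, 0.09038385, 0.3039609 ]), 'moment': array([ 0.00028483, -0.02000478, -0.04818233]), 'grip_force': 0.0, 'grip_width': 0.08715132195189819}
```

View pics/top0.png

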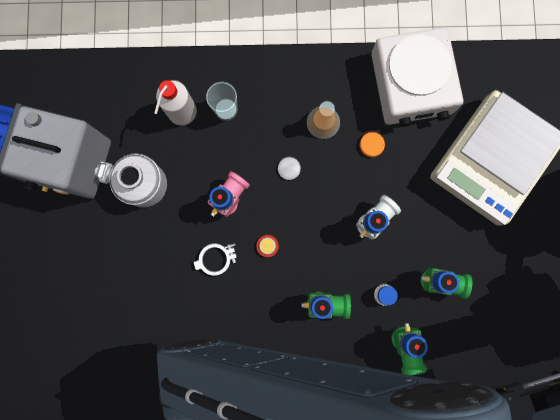

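View pics/scene0.png

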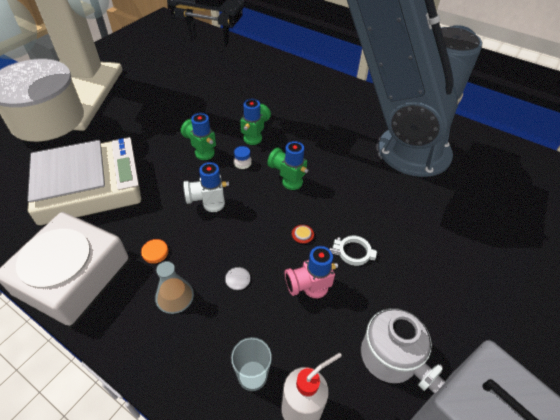

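Top view: the silver-bodied valve is at (377,221). Look-alikes are green at (325,306), (447,283) and (411,347), and pink at (222,196). Only the silver one is an uncoloured aluminium block. The ring is at (267,246), the port at (130,176), and the pump is to the left. I'll confirm with an enlarged crop.

Run:
```python
from h import *
t=load('top0')['color'][:,:,::-1];s=load('scene0')['color'][:,:,::-1]
def crop(im,u,v,w=100,h=75): return cv2.resize(im[v:v+h,u:u+w],(400,300),interpolation=cv2.INTER_CUBIC)
cv2.imwrite('pics/m1.png',np.vstack([np.hstack([crop(t,80,140),crop(s,350,300)]),np.hstack([crop(t,330,185),crop(s,160,150)])]))
# ring: red colour blob
for n,im,(u,v) in(('top0',t,(267,246)),('scene0',s,(303,234))):
    c=load(n); r=im[v-20:v+20,u-20:u+20].astype(int)
    m=((r[...,2]-r[...,0]>50)).astype(np.uint8)
    cn=max(cv2.findContours(m,0,1)[0],key=cv2.contourArea); e=cv2.fitEllipse(cn)
    p=(e[0][0]+u-20,e[0][1]+v-20); print(n,p,e[1],ray(c,p,.008))
```

```text
top0 (267.11932945251465, 245.55677032470703) (21.836341857910156, 21.976072311401367) [ 0.44818177 -0.1038203   0.008     ]
scene0 (302.40018463134766, 233.71306991577148) (17.87646484375, 21.975317001342773) [ 0.44929698 -0.10387944  0.008     ]
```

View pics/m1.png

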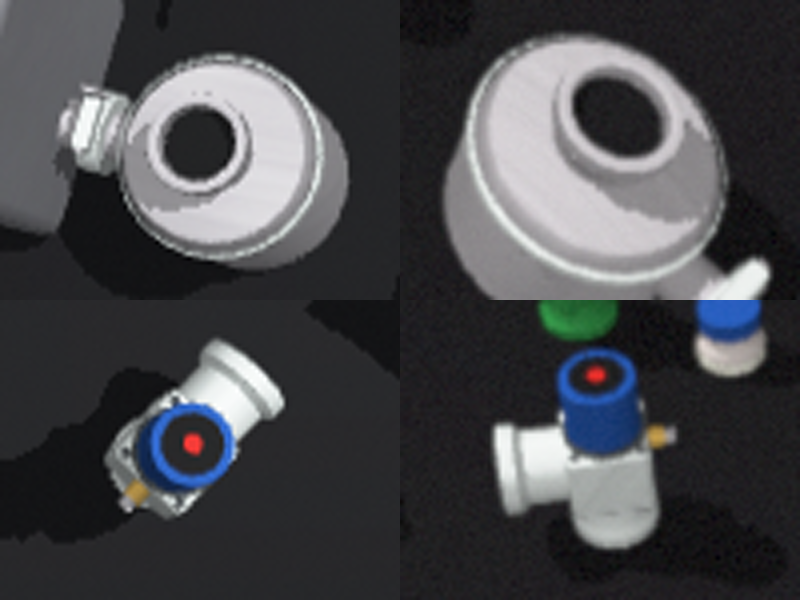

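```bash
cat > fit.py <<'E'
from h import *
from scipy.optimize import minimize
th=np.linspace(0,2*np.pi,40)
C,S,O=np.cos(th),np.sin(th),np.ones(40)
def vc(r,z0,z1): return np.vstack([np.c_[r*C,r*S,O*z] for z in(z0,z1)])
def hc(r,x0,x1): return np.vstack([np.c_[O*x,r*C,.055+r*S] for x in(x0,x1)])
b=.026;box=np.array([[i*b,j*b,z] for i in(-1,1) for j in(-1,1) for z in(.03,.08)])
parts=[vc(.0275,0,.008),vc(.021,0,.03),box,vc(.023,.08,.125),hc(.02,.02,.06),hc(.0275,.057,.065)]
def rend(c,x,y,yaw,z=0,k=8,size=None):
    h,w=c['color'].shape[:2]; m=np.zeros((h*k//2,w*k//2),np.uint8)
    R=np.array([[np.cos(yaw),-np.sin(yaw),0],[np.sin(yaw),np.cos(yaw),0],[0,0,1]])
    for p in parts:
        q=((proj(c,p@R.T+[x,y,z])+.5)*k/2).astype(np.float32)
        cv2.fillConvexPoly(m,cv2.convexHull(np.round(q).astype(np.int32)),1)
    return cv2.resize(m.astype(np.float32),(w,h),interpolation=cv2.INTER_AREA)
def fitv(obs,x0,z=0):
    def cost(p): return sum(np.abs(rend(c,*p,z=z)-m)[r].sum() for c,m,r in obs)
    best=min((minimize(cost,[x0[0],x0[1],a],method='Nelder-Mead',options=dict(initial_simplex=[[x0[0],x0[1],a],[x0[0]+.01,x0[1],a],[x0[0],x0[1]+.01,a],[x0[0],x0[1],a+.3]],xatol=1e-5,fatol=.01)) for a in x0[2]),key=lambda r:r.fun)
    return best.x,best.fun
E
python3 - <<'E'
from fit import *
T=load('top0');Sc=load('scene0')
print('cap',ray(T,(378.25,220.75),.127),ray(Sc,(209,168.75),.127))
obs=[]
for c,(u0,v0,u1,v1) in((T,(345,185,410,245)),(Sc,(175,158,232,222))):
    im=c['color'].astype(int)
    m=(im.max(2)>75).astype(np.float32)
    # keep black disc on top: fill holes
    cn=cv2.findContours(m[v0:v1,u0:u1].astype(np.uint8),0,1)[0]; big=max(cn,key=cv2.contourArea)
    mm=np.zeros((v1-v0,u1-u0),np.uint8); cv2.drawContours(mm,[big],-1,1,-1)
    M=np.zeros(m.shape,np.float32); M[v0:v1,u0:u1]=mm; print(mm.sum()); obs.append((c,M,np.s_[v0:v1,u0:u1]))
x0=(.49,-.29,[-.8,-.4,-1.2])
print('both',fitv(obs,x0)); 
for o in obs: print(fitv([o],x0))
# port bore
for n,c,(u,v) in(('t',T,(129,176)),('s',Sc,(405,328))):
    r=c['color'][v-20:v+20,u-20:u+20].max(2).astype(np.uint8)
    m=(r<90).astype(np.uint8); l=cv2.connectedComponents(m)[1]; m=(l==l[20,20]).astype(np.uint8)
    e=cv2.fitEllipse(max(cv2.findContours(m,0,1)[0],key=cv2.contourArea)); p=(e[0][0]+u-20,e[0][1]+v-20)
    print(n,p,e[1],ray(c,p,.13))
cv2.imwrite('pics/pump.png',np.vstack([cv2.resize(T['color'][95:215,0:180,::-1],(600,400),interpolation=2)]))
E
```

```text
cap [ 0.49258855 -0.34475522  0.127     ] [ 0.49514529 -0.34185277  0.127     ]
1073
1389
both (array([ 0.49389962, -0.34476872, -0.78872594]), np.float64(205.625))
(array([ 0.49386869, -0.34448221, -0.78967008]), np.float64(74.3125))
(array([ 0.49335871, -0.34589467, -0.78243846]), np.float64(120.5))
t (129.34963035583496, 175.41230583190918) (16.554906845092773, 17.676788330078125) [0.59851278 0.18708741 0.13      ]
s (403.87577629089355, 328.5804920196533) (16.752933502197266, 23.782094955444336) [0.60369165 0.18841457 0.13      ]
```

View pics/pump.png

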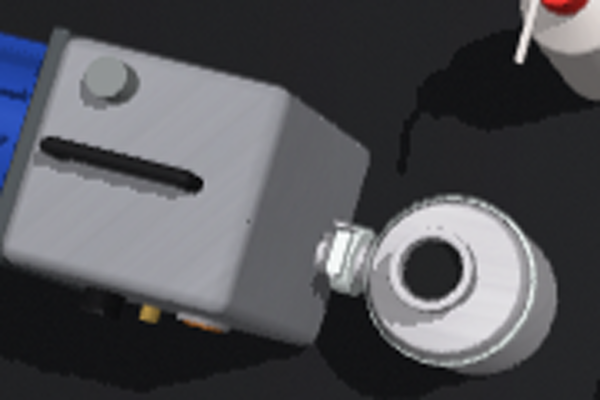

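```bash
cat >> h.py <<'E'
from scipy.spatial.transform import Rotation as Rn
def go(p,yaw=None):
    o=robot.get_obs(); R=Rn.from_quat(o['tool_rot'])
    d=R.inv().apply(np.array(p)-o['position'])*100
    print('t',round(o['time'],2),'pos',o['position'].round(4),'F',o['ft_force'].round(1),'w',o['grip_width'].round(4))
    print('delta cm',d.round(2),end=' ')
    if yaw is not None:
        y=np.radians(yaw); T=Rn.from_matrix(np.array([[np.cos(y),np.sin(y),0],[np.sin(y),-np.cos(y),0],[0,0,-1]]))
        r=(R.inv()*T).as_rotvec(); print('turn',r.round(3),'rows>=',np.linalg.norm(r)/np.radians(10.7))
    else: print('yaw',np.degrees(np.arctan2(*R.as_matrix()[[1,0],0])))
E
python3 - <<'E'
from h import *
T=load('top0')
k=3.3333
def P(u,v,z=.19): return ray(T,(u/k-.35,v/k+95-.35),z)
for a,b in(((290,88),(75,40)),((222,305),(5,255)),((195,183),(48,145)),((222,305),(290,88)),((318,345),(368,150))):
    d=P(*b)-P(*a); print(np.degrees(np.arctan2(d[1],d[0])).round(1),np.linalg.norm(d).round(3))
print(P(290,88),P(222,305))
go([.449-.0*.05,-.104,.16],77)
E
```

```text
76.3 0.139
76.2 0.138
74.5 0.095
-15.7 0.14
-13.0 0.124
[0.70247242 0.25894003 0.19      ] [0.56748739 0.29697799 0.19      ]Traceback (most recent call last):
  File "<stdin>", line 8, in <module>
  File "h.py", line 17, in go
    print('t',round(o['time'],2),'pos',o['position'].round(4),'F',o['ft_force'].round(1),'w',o['grip_width'].round(4))
                                                                                             ^^^^^^^^^^^^^^^^^^^^^
AttributeError: 'float' object has no attribute 'round'
```

```bash
sed -i "s/o\['grip_width'\].round(4)/round(float(o['grip_width']),4)/" h.py; python3 -c "
from h import *
go([.449,-.104,.16],76)"
```

```text
t 0.15 pos [ 0.1738 -0.5998  0.2218] F [0.7 0.1 0.3] w 0.0872
delta cm [ 40.22 -39.96   6.26] turn [-1.000e-03 -1.000e-03 -1.045e+00] rows>= 5.593764641302953
```

Request:
{"fn": "play_rows", "kwargs": {
  "gripper": [-1,-1,-1,-1,-1,-1,-1,-1,-1,-1,-1,-1],
  "delta_pos": [
    [3,-3,0],
    [7,-7,0],
    [11,-11,0],
    [15,-15,0],
    [19,-19,0],
    [23,-23,0],
    [27,-27,0],
    [31,-31,1.5],
    [34.5,-34.5,3],
    [38,-38,4.5],
    [40.2,-40,6],
    [40.2,-40,6.3]
  ],
  "turn": [
    [0,0,-0.1],
    [0,0,-0.2],
    [0,0,-0.35],
    [0,0,-0.5],
    [0,0,-0.65],
    [0,0,-0.8],
    [0,0,-0.9],
    [0,0,-1.0],
    [0,0,-1.045],
    [0,0,-1.045],
    [0,0,-1.045],
    [0,0,-1.045]
  ],
  "squeeze": 20
}}

```text
time: 1.65
position: [0.4487, -0.1024, 0.1586]
tool_rot: [0.787, 0.617, -0.0, -0.001]
ft_force: [0.6, -1.1, -0.0]
grip_width: 0.0869
grip_force: 0.0
```

Run:
```python
from h import *
c=snap('wrist','w1'); go([.449,-.104,.16],76)
r=c['color'].astype(int); m=((r[...,0]-r[...,2]>50)).astype(np.uint8)
for cn in cv2.findContours(m,0,1)[0]:
    if cv2.contourArea(cn)>300:
        e=cv2.fitEllipse(cn); print(e, ray(c,e[0],.008))
```

```text
t 1.7 pos [ 0.4484 -0.1035  0.1588] F [-0.3  0.  -0.5] w 0.0868
delta cm [-0.03  0.07 -0.12] turn [-0.002 -0.     0.003] rows>= 0.01806895333953299
((472.3989562988281, 359.6943054199219), (20.802268981933594, 519.2200317382812), 89.13241577148438) [ 0.63010357 -0.35682946  0.008     ]
((446.6565246582031, 309.77801513671875), (27.69871711730957, 53.09428787231445), 168.12701416015625) [ 0.60544855 -0.27820544  0.008     ]
((110.49083709716797, 309.7471618652344), (27.817277908325195, 53.45433807373047), 11.761334419250488) [ 0.2297808  -0.18689508  0.008     ]
((550.3424682617188, 252.19818115234375), (21.908416748046875, 40.696170806884766), 10.656356811523438) [ 0.71996383 -0.23166569  0.008     ]
((279.8496398925781, 198.36679077148438), (51.37143325805664, 52.73173904418945), 93.19026947021484) [ 0.45049861 -0.10413447  0.008     ]
((417.53277587890625, 47.686431884765625), (19.181087493896484, 22.782800674438477), 22.05670928955078) [0.60232784 0.00171515 0.008     ]
((444.9366149902344, 59.6260986328125), (128.1116485595703, 209.72637939453125), 86.93627166748047) [ 0.62520591 -0.01383028  0.008     ]
```

View pics/w1.png

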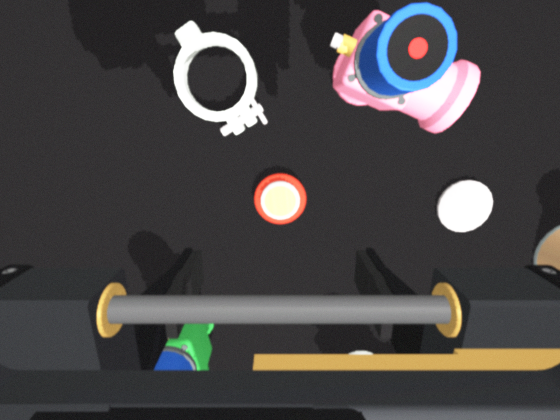

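Request:
{"fn": "play_rows", "kwargs": {
  "gripper": [-1,-1,-1,-1,-1,-1,-1,-1],
  "delta_pos": [
    [0,0.15,3],
    [0,0.15,7],
    [0,0.15,10.5],
    [0,0.15,13],
    [0,0.15,14],
    [0,0.15,14.5],
    [0,0.15,14.65],
    [0,0.15,14.65]
  ],
  "turn": [
    [0,0,0],
    [0,0,0],
    [0,0,0],
    [0,0,0],
    [0,0,0],
    [0,0,0],
    [0,0,0],
    [0,0,0]
  ]
}}

```text
time: 2.7
position: [0.4507, -0.105, 0.0137]
tool_rot: [0.788, 0.616, 0.0, 0.001]
ft_force: [1.1, 1.5, -0.1]
grip_width: 0.0869
grip_force: 0.0
```

Request:
{"fn": "play_rows", "kwargs": {
  "gripper": [-1,-1,-1,0,0.2,0.5,1,1,1,1],
  "delta_pos": [
    [0.05,-0.05,0.1],
    [0.05,-0.05,0.18],
    [0.05,-0.05,0.18],
    [0.05,-0.05,0.18],
    [0.05,-0.05,0.18],
    [0.05,-0.05,0.18],
    [0.05,-0.05,0.18],
    [0.05,-0.05,0.18],
    [0.05,-0.05,0.18],
    [0.05,-0.05,0.18]
  ],
  "turn": [
    [0,0,0],
    [0,0,0],
    [0,0,0],
    [0,0,0],
    [0,0,0],
    [0,0,0],
    [0,0,0],
    [0,0,0],
    [0,0,0],
    [0,0,0]
  ],
  "squeeze": 15
}}

```text
time: 3.95
position: [0.4498, -0.104, 0.0112]
tool_rot: [0.788, 0.616, -0.0, -0.0]
ft_force: [-0.2, 0.1, -0.7]
grip_width: 0.0376
grip_force: 15.0
```

Request:
{"fn": "play_rows", "kwargs": {
  "gripper": [1,1,1,1,1,1,1,1,1,1],
  "delta_pos": [
    [0,0,-1],
    [0,0,-4],
    [0,0,-9],
    [0,0,-14],
    [0,0,-19],
    [0,0,-23],
    [0,0,-26],
    [0,0,-26.9],
    [0,0,-26.9],
    [0,0,-26.9]
  ],
  "turn": [
    [0,0,0],
    [0,0,0],
    [0,0,0],
    [0,0,0],
    [0,0,0],
    [0,0,0],
    [0,0,0],
    [0,0,0],
    [0,0,0],
    [0,0,0]
  ]
}}

```text
time: 5.2
position: [0.4488, -0.1036, 0.2788]
tool_rot: [0.788, 0.616, -0.001, -0.002]
ft_force: [-0.9, -0.5, -0.7]
grip_width: 0.0378
grip_force: 15.0
```

```bash
python3 -c "
from h import *
go([.601,.188,.28],76)"
```

```text
t 5.2 pos [ 0.4488 -0.1036  0.2788] F [-0.9 -0.5 -0.7] w 0.0378
delta cm [31.97  7.72 -0.12] turn [-0.003 -0.001  0.   ] rows>= 0.017985723312627176
```

Request:
{"fn": "play_rows", "kwargs": {
  "gripper": [1,1,1,1,1,1,1,1,1,1,1,1],
  "delta_pos": [
    [2,0.5,0],
    [6,1.5,0],
    [10,2.5,0],
    [14,3.5,0],
    [18,4.5,0],
    [22,5.5,0],
    [26,6.5,0],
    [29,7.2,0],
    [31,7.6,0],
    [32,7.7,-0.1],
    [32,7.7,-0.1],
    [32,7.7,-0.1]
  ],
  "turn": [
    [0,0,0],
    [0,0,0],
    [0,0,0],
    [0,0,0],
    [0,0,0],
    [0,0,0],
    [0,0,0],
    [0,0,0],
    [0,0,0],
    [0,0,0],
    [0,0,0],
    [0,0,0]
  ]
}}

```text
time: 6.7
position: [0.6015, 0.1869, 0.2812]
tool_rot: [0.788, 0.615, -0.0, 0.0]
ft_force: [-0.0, 0.5, 0.1]
grip_width: 0.0378
grip_force: 15.0
```

Run:
```python
from h import *
c=snap('wrist','w2'); go([.601,.188,.28],76)
print(proj(c,[.601,.188,.13]))
big=cv2.resize(c['color'][:,:,::-1],(784,588)); cv2.imwrite('pics/w2b.png',big)
```

```text
t 6.75 pos [0.6015 0.1869 0.2813] F [ 1.9  0.1 -0.7] w 0.0375
delta cm [ 0.1  -0.08  0.13] turn [-0.     0.    -0.001] rows>= 0.004849057830811471
[[276.78400937 196.00495022]]
```

View pics/w2b.png

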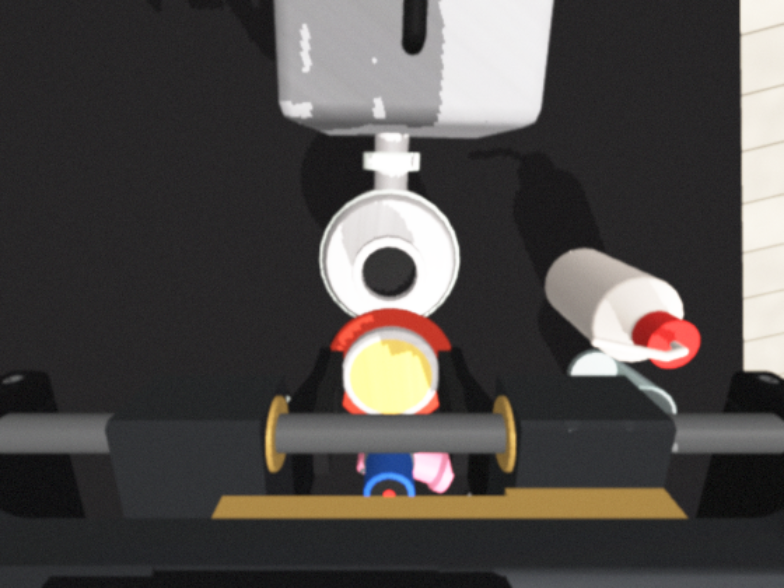

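Run:
```python
from h import *
c=load('w2'); g=c['color'].min(2)
print(g[165:235,278].tolist()); print(g[193,235:325].tolist())
r=(g[170:220,250:306]<90).astype(np.uint8); l=cv2.connectedComponents(r)[1]; m=(l==l[23,28]).astype(np.uint8)
e=cv2.fitEllipse(max(cv2.findContours(m,0,1)[0],key=cv2.contourArea)); p=(e[0][0]+250,e[0][1]+170); print(p,e[1:],ray(c,p,.13))
# expected outlines at estimate
P=ray(c,p,.13); th=np.linspace(0,2*np.pi,60)
for rad in(.021,.0275):
    q=proj(c,np.c_[P[0]+rad*np.cos(th),P[1]+rad*np.sin(th),0*th+.13]); print(rad,q.min(0),q.max(0))
# pump face bottom/top edges
o=robot.get_obs(); 
for z in(.0,.1,.19):
    a,b=ray(c,(287/1.4,118/1.4),z),ray(c,(540/1.4,122/1.4),z); d=b-a; print(z,np.degrees(np.arctan2(d[1],d[0])),np.linalg.norm(d))
# trap axis vs pipe: pipe centre ~ (391,145)/1.4
pp=ray(c,(391/1.4,160/1.4),.1); d=pp-P; print('pipe dir z.1',np.degrees(np.arctan2(d[1],d[0])))
```

```text
[230, 228, 217, 195, 208, 246, 253, 254, 254, 253, 237, 155, 72, 57, 50, 54, 50, 52, 54, 52, 51, 51, 54, 53, 54, 51, 50, 54, 51, 56, 56, 54, 50, 53, 53, 51, 51, 53, 52, 51, 55, 53, 45, 34, 30, 36, 70, 124, 159, 186, 236, 251, 253, 252, 227, 120, 56, 43, 41, 43, 43, 40, 41, 45, 41, 42, 43, 76, 126, 147]
[250, 252, 253, 253, 253, 253, 253, 253, 253, 253, 253, 253, 253, 253, 254, 253, 245, 249, 252, 254, 254, 254, 242, 182, 94, 56, 51, 54, 53, 52, 53, 51, 53, 51, 53, 51, 51, 52, 55, 50, 54, 50, 54, 51, 52, 56, 58, 54, 54, 54, 58, 55, 53, 59, 48, 55, 58, 53, 49, 35, 32, 71, 154, 232, 252, 254, 254, 254, 253, 254, 254, 255, 255, 255, 255, 255, 254, 254, 254, 254, 255, 255, 255, 255, 254, 254, 251, 236, 204, 208]
(277.78350257873535, 194.04566955566406) ((33.86233901977539, 36.48641586303711), 91.9620590209961) [0.60249308 0.18975666 0.13      ]
0.021 [257.21065998 173.71045932] [298.35408134 213.61758707]
0.0275 [250.83922755 167.24953747] [304.72628021 219.52302281]
0.0 -14.834713128195148 0.236137320128051
0.1 -14.834713128195144 0.1827395295884559
0.19 -14.834713128195144 0.13468151810282056
pipe dir z.1 74.86638779628261
```

Run:
```python
from h import *
c=load('w2'); g=c['color'].astype(int)
t=np.array([.6015,.1869,.2813]); yaw=np.radians(76); ex=np.array([np.cos(yaw),np.sin(yaw),0]); ey=np.array([np.sin(yaw),-np.cos(yaw),0])
# steel rim: grey ring + yellow disc = not saturated red/dark
m=((g[...,0]>150)&(g[...,1]>110)).astype(np.uint8); m[:228]=0; m[300:]=0; m[:,:238]=0;m[:,320:]=0
m=cv2.morphologyEx(m,cv2.MORPH_OPEN,np.ones((3,3)))
cn=max(cv2.findContours(m,0,1)[0],key=cv2.contourArea); e=cv2.fitEllipse(cn); print(e)
for r in (ray(c,e[0],t[2]+.0045),ray(c,(279.6,266),t[2]+.0045)): print('ring in tool x,y mm',((r-t)@ex*1e3).round(1),((r-t)@ey*1e3).round(1))
q=proj(c,[t+[0,0,.0045]+.0195*(np.cos(a)*ex+np.sin(a)*ey) for a in np.linspace(0,6.28,50)]);print(q.min(0),q.max(0))
go([.602,.189,.146],75.5)
```

```text
((279.0312805175781, 265.8586120605469), (64.61444854736328, 70.59613037109375), 103.23893737792969)
ring in tool x,y mm 2.1 1.3
ring in tool x,y mm 2.0 1.6
[241.3075149  236.54046051] [311.91870801 299.93649427]
t 6.75 pos [0.6015 0.1869 0.2813] F [ 1.9  0.1 -0.7] w 0.0375
delta cm [ 0.23 -0.   13.53] turn [-0.     0.     0.008] rows>= 0.04303521753755091
```

Request:
{"fn": "play_rows", "kwargs": {
  "gripper": [1,1,1,1,1,1,1,1,1,1],
  "delta_pos": [
    [0.1,0,2],
    [0.2,0,6],
    [0.25,-0.03,9],
    [0.25,-0.03,11.5],
    [0.25,-0.03,12.5],
    [0.25,-0.03,13],
    [0.25,-0.03,13.2],
    [0.25,-0.03,13.2],
    [0.25,-0.03,13.2],
    [0.25,-0.03,13.2]
  ],
  "turn": [
    [0,0,0],
    [0,0,0],
    [0,0,0],
    [0,0,0],
    [0,0,0],
    [0,0,0],
    [0,0,0],
    [0,0,0],
    [0,0,0],
    [0,0,0]
  ]
}}

```text
time: 8.0
position: [0.6024, 0.1904, 0.1497]
tool_rot: [0.788, 0.616, 0.0, 0.0]
ft_force: [0.7, -0.4, -1.0]
grip_width: 0.0376
grip_force: 15.0
```

Run:
```python
from h import *
c=snap('wrist','w3'); T=snap('top','t3'); S=snap('scene','s3'); go([.6017,.1894,.135],75.5)
a=cv2.resize(c['color'][130:330,180:380,::-1],(400,400),interpolation=2)
b=cv2.resize(S['color'][290:370,365:445,::-1],(400,400),interpolation=2)
cv2.imwrite('pics/m3.png',np.hstack([a,b]))
```

```text
t 8.15 pos [0.6022 0.1904 0.1494] F [-0.4 -1.1  0.1] w 0.038
delta cm [-0.11 -0.03  1.44] turn [ 0.    -0.     0.009] rows>= 0.048982762870657524
```

View pics/m3.png

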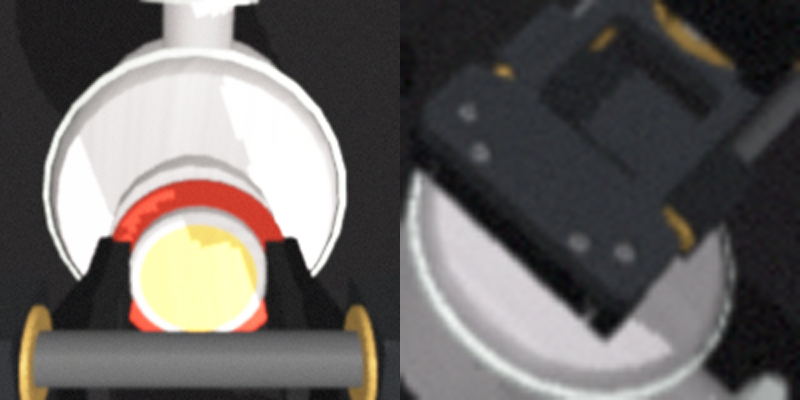

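Request:
{"fn": "play_rows", "kwargs": {
  "gripper": [1,1,1,1,1,1,1,1],
  "delta_pos": [
    [-0.1,-0.03,0.2],
    [-0.1,-0.03,0.45],
    [-0.1,-0.03,0.6],
    [-0.1,-0.03,0.8],
    [-0.1,-0.03,0.95],
    [-0.1,-0.03,1.1],
    [-0.1,-0.03,1.1],
    [-0.1,-0.03,1.1]
  ],
  "turn": [
    [0,0,0],
    [0,0,0],
    [0,0,0],
    [0,0,0],
    [0,0,0],
    [0,0,0],
    [0,0,0],
    [0,0,0]
  ]
}}

```text
time: 9.15
position: [0.6017, 0.1895, 0.1383]
tool_rot: [0.788, 0.616, 0.0, 0.0]
ft_force: [0.1, -0.3, -0.6]
grip_width: 0.0376
grip_force: 15.0
```

Request:
{"fn": "play_rows", "kwargs": {
  "gripper": [1,1,1,1,1,1],
  "delta_pos": [
    [0,0,0.1],
    [0,0,0.2],
    [0,0,0.3],
    [0,0,0.35],
    [0,0,0.35],
    [0,0,0.35]
  ],
  "turn": [
    [0,0,0],
    [0,0,0],
    [0,0,0],
    [0,0,0],
    [0,0,0],
    [0,0,0]
  ]
}}

```text
time: 9.9
position: [0.6017, 0.1895, 0.1352]
tool_rot: [0.788, 0.616, 0.0, 0.0]
ft_force: [-1.3, -1.2, 4.1]
grip_width: 0.0374
grip_force: 15.0
```

Request:
{"fn": "play_rows", "kwargs": {
  "gripper": [0.3,0,-0.5,-1,-1,-1,-1,-1,-1,-1,-1,-1],
  "delta_pos": [
    [0,0,0],
    [0,0,0],
    [0,0,0],
    [0,0,0],
    [0,0,0],
    [0,0,-1],
    [0,0,-4],
    [0,0,-8],
    [0,0,-12],
    [0,0,-14.5],
    [0,0,-14.5],
    [0,0,-14.5]
  ],
  "turn": [
    [0,0,0],
    [0,0,0],
    [0,0,0],
    [0,0,0],
    [0,0,0],
    [0,0,0],
    [0,0,0],
    [0,0,0],
    [0,0,0],
    [0,0,0],
    [0,0,0],
    [0,0,0]
  ]
}}

```text
time: 11.4
position: [0.6008, 0.1893, 0.2788]
tool_rot: [0.788, 0.616, -0.001, -0.0]
ft_force: [0.3, -0.4, 0.3]
grip_width: 0.087
grip_force: 0.0
```

Run:
```python
from h import *
c=snap('wrist','w4'); go([.494,-.345,.28],135)
r=c['color'].astype(int); m=((r[...,0]-r[...,2]>60)&(r[...,1]<150)).astype(np.uint8); m[240:]=0; m[:150]=0;m[:,:230]=0;m[:,330:]=0
cn=max(cv2.findContours(m,0,1)[0],key=cv2.contourArea); e=cv2.fitEllipse(cn); print(e,ray(c,e[0],.132))
cv2.imwrite('pics/w4c.png',cv2.resize(c['color'][120:300,170:390,::-1],(660,540),interpolation=2))
```

```text
t 11.45 pos [0.6006 0.1893 0.2782] F [-0.  -0.2 -0.3] w 0.0871
delta cm [-54.42   2.57  -0.12] turn [-0.003 -0.    -1.029] rows>= 5.512161528429626
((279.32440185546875, 196.65170288085938), (49.23066711425781, 49.96037292480469), 97.86490631103516) [0.60277506 0.19030236 0.132     ]
```

View pics/w4c.png

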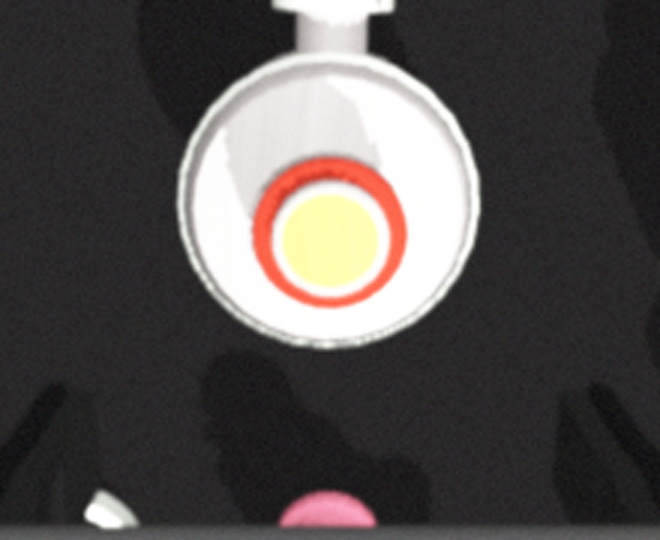

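Request:
{"fn": "play_rows", "kwargs": {
  "gripper": [-1,-1,-1,-1,-1,-1,-1,-1,-1,-1,-1,-1],
  "delta_pos": [
    [-3,0.1,0],
    [-8,0.3,0],
    [-13,0.6,0],
    [-18,0.8,0],
    [-24,1.1,0],
    [-30,1.4,0],
    [-36,1.7,0],
    [-42,2,0],
    [-48,2.3,0],
    [-52,2.5,0],
    [-54.4,2.6,0],
    [-54.4,2.6,0]
  ],
  "turn": [
    [0,0,-0.1],
    [0,0,-0.2],
    [0,0,-0.3],
    [0,0,-0.4],
    [0,0,-0.5],
    [0,0,-0.6],
    [0,0,-0.7],
    [0,0,-0.8],
    [0,0,-0.9],
    [0,0,-1.0],
    [0,0,-1.026],
    [0,0,-1.026]
  ]
}}

```text
time: 12.95
position: [0.4944, -0.3459, 0.2778]
tool_rot: [0.386, 0.923, 0.001, -0.001]
ft_force: [0.6, 0.6, -0.3]
grip_width: 0.0872
grip_force: 0.0
```

Request:
{"fn": "play_rows", "kwargs": {
  "gripper": [-1,-1,-1],
  "delta_pos": [
    [0,0,0],
    [0,0,0],
    [0,0,0]
  ],
  "turn": [
    [0,0,0],
    [0,0,0],
    [0,0,0]
  ]
}}

```text
time: 13.32
position: [0.4958, -0.3436, 0.2798]
tool_rot: [0.384, 0.923, 0.0, -0.0]
ft_force: [-0.2, -0.8, -0.6]
grip_width: 0.0872
grip_force: 0.0
```

Run:
```python
from fit import *
c=snap('wrist','w5'); go([.494,-.3447,.17],134.8)
im=c['color'].astype(int)
q=np.vstack([proj(c,[.494+a,-.3447+b,z]) for a in(-.05,.07) for b in(-.07,.05) for z in(0,.12)]);print(q.min(0),q.max(0))
rd=((im[...,0]-im[...,2]>80)&(im[...,0]-im[...,1]>80)).astype(np.uint8); rd[250:]=0
for cn in cv2.findContours(rd,0,1)[0]:
    if cv2.contourArea(cn)>20: mu=cn.reshape(-1,2).mean(0); print('red',mu,[ray(c,mu,z).round(4) for z in(.125,.13)])
u0,v0,u1,v1=180,60,380,262
m=(im.max(2)>75).astype(np.uint8)[v0:v1,u0:u1]
big=max(cv2.findContours(m,0,1)[0],key=cv2.contourArea); mm=np.zeros_like(m); cv2.drawContours(mm,[big],-1,1,-1)
M=np.zeros(im.shape[:2],np.float32); M[v0:v1,u0:u1]=mm; print(mm.sum())
x,fv=fitv([(c,M,np.s_[v0:v1,u0:u1])],(.494,-.3447,[-.79,-.6,-1.0])); print(x,np.degrees(x[2]),fv)
ov=im[:,:,::-1].astype(np.uint8).copy(); r=rend(c,*x); cs=cv2.findContours((r>.5).astype(np.uint8),0,1)[0]; cv2.drawContours(ov,cs,-1,(0,255,0),1)
cv2.imwrite('pics/w5.png',ov)
```

```text
t 13.38 pos [ 0.4958 -0.3438  0.2799] F [-0.9  0.3  0.2] w 0.0871
delta cm [ 0.06 -0.19 10.99] turn [0.    0.    0.001] rows>= 0.007038680235959311
[196.66708223 120.67042669] [356.40110267 277.80480344]
red [ 90. 204.] [array([ 0.3631, -0.4889,  0.125 ]), array([ 0.3643, -0.4857,  0.13  ])]
red [276.80645161 195.77419355] [array([ 0.4949, -0.345 ,  0.125 ]), array([ 0.494 , -0.3441,  0.13  ])]
red [15.02631579 50.42105263] [array([ 0.2315, -0.416 ,  0.125 ]), array([ 0.2348, -0.4139,  0.13  ])]
3625
[ 0.4953473  -0.34562765 -0.77933618] -44.65267412752541 285.5625
```

View pics/w5.png

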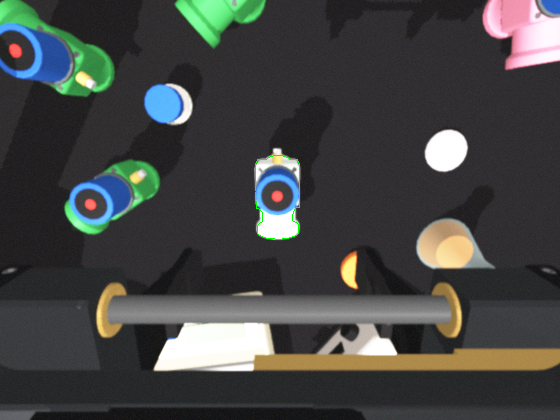

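Request:
{"fn": "play_rows", "kwargs": {
  "gripper": [-1,-1,-1,-1,-1,-1,-1,-1,-1,-1],
  "delta_pos": [
    [0,-0.1,3],
    [0,-0.18,8],
    [0,-0.18,12.5],
    [0,-0.18,16],
    [0,-0.18,18],
    [0,-0.18,18.8],
    [0,-0.18,19.2],
    [0,-0.18,19.2],
    [0,-0.18,19.2],
    [0,-0.18,19.2]
  ],
  "turn": [
    [0,0,0],
    [0,0,0],
    [0,0,0],
    [0,0,0],
    [0,0,0],
    [0,0,0],
    [0,0,0],
    [0,0,0],
    [0,0,0],
    [0,0,0]
  ]
}}

```text
time: 14.62
position: [0.4945, -0.3463, 0.0885]
tool_rot: [0.384, 0.923, -0.0, 0.001]
ft_force: [0.2, -0.7, -0.0]
grip_width: 0.0872
grip_force: 0.0
```

Request:
{"fn": "play_rows", "kwargs": {
  "gripper": [-0.5,0,0.3,0.6,1,1,1,1,1],
  "delta_pos": [
    [0,0,0],
    [0,0,0],
    [0,0,0],
    [0,0,0],
    [0,0,0],
    [0,0,0],
    [0,0,0],
    [0,0,0],
    [0,0,0]
  ],
  "turn": [
    [0,0,0],
    [0,0,0],
    [0,0,0],
    [0,0,0],
    [0,0,0],
    [0,0,0],
    [0,0,0],
    [0,0,0],
    [0,0,0]
  ],
  "squeeze": 45
}}

```text
time: 15.75
position: [0.4943, -0.3459, 0.0877]
tool_rot: [0.384, 0.923, 0.0, 0.0]
ft_force: [0.9, 0.7, -0.2]
grip_width: 0.0452
grip_force: 45.0
```

Request:
{"fn": "play_rows", "kwargs": {
  "gripper": [1,1,1,1,1,1,1,1,1],
  "delta_pos": [
    [0,0,-1],
    [0,0,-3],
    [0,0,-7],
    [0,0,-11],
    [0,0,-15],
    [0,0,-18],
    [0,0,-20],
    [0,0,-20.3],
    [0,0,-20.3]
  ],
  "turn": [
    [0,0,0],
    [0,0,0],
    [0,0,0],
    [0,0,0],
    [0,0,0],
    [0,0,0],
    [0,0,0],
    [0,0,0],
    [0,0,0]
  ]
}}

```text
time: 16.88
position: [0.4934, -0.3454, 0.2899]
tool_rot: [0.384, 0.923, 0.0, -0.001]
ft_force: [-0.7, 0.1, -5.0]
grip_width: 0.0454
grip_force: 45.0
```

```bash
python3 -c "
from h import *
go([.6018,.190,.29],75.5)"
```

```text
t 16.88 pos [ 0.4934 -0.3454  0.2899] F [-0.7  0.1 -5. ] w 0.0454
delta cm [3.035e+01 4.542e+01 4.000e-02] turn [-1.000e-03 -2.000e-03  1.035e+00] rows>= 5.542184061750375
```

Request:
{"fn": "play_rows", "kwargs": {
  "gripper": [1,1,1,1,1,1,1,1,1,1,1,1],
  "delta_pos": [
    [1.5,2,0],
    [4,6,0],
    [7,10.5,0],
    [10,15,0],
    [13,19.5,0],
    [16,24,0],
    [19,28.5,0],
    [22,33,0],
    [25,37.5,0],
    [28,42,0],
    [30,44.8,0],
    [30.35,45.4,0]
  ],
  "turn": [
    [0,0,0.05],
    [0,0,0.15],
    [0,0,0.25],
    [0,0,0.36],
    [0,0,0.47],
    [0,0,0.58],
    [0,0,0.69],
    [0,0,0.8],
    [0,0,0.9],
    [0,0,0.98],
    [0,0,1.03],
    [0,0,1.035]
  ]
}}

```text
time: 18.38
position: [0.6014, 0.1917, 0.2886]
tool_rot: [0.79, 0.614, -0.001, -0.001]
ft_force: [0.3, -0.8, -4.9]
grip_width: 0.0451
grip_force: 45.0
```

Request:
{"fn": "play_rows", "kwargs": {
  "gripper": [1,1,1],
  "delta_pos": [
    [0,0,1],
    [0,0,2.5],
    [0,0,2.5]
  ],
  "turn": [
    [0,0,0],
    [0,0,0],
    [0,0,0]
  ]
}}

```text
time: 18.75
position: [0.6007, 0.1877, 0.2631]
tool_rot: [0.791, 0.612, -0.003, -0.001]
ft_force: [-0.6, -0.1, -3.2]
grip_width: 0.0453
grip_force: 45.0
```

Run:
```python
from fit import *
S=snap('scene','s6'); T=snap('top','t6'); go([.6018,.190,.24],75.5)
o=robot.get_obs(); p=o['position']
b=cv2.resize(S['color'][200:380,300:500,::-1],(780,702)[:2],interpolation=2)
cv2.imwrite('pics/s6c.png',cv2.resize(S['color'][220:370,320:520,::-1],(800,600),interpolation=2))
```

```text
t 18.85 pos [0.6023 0.1883 0.2652] F [ 0.3 -0.4 -4.1] w 0.0451
delta cm [ 0.16 -0.09  2.52] turn [-0.001  0.001 -0.001] rows>= 0.009177640397129204
```

View pics/s6c.png

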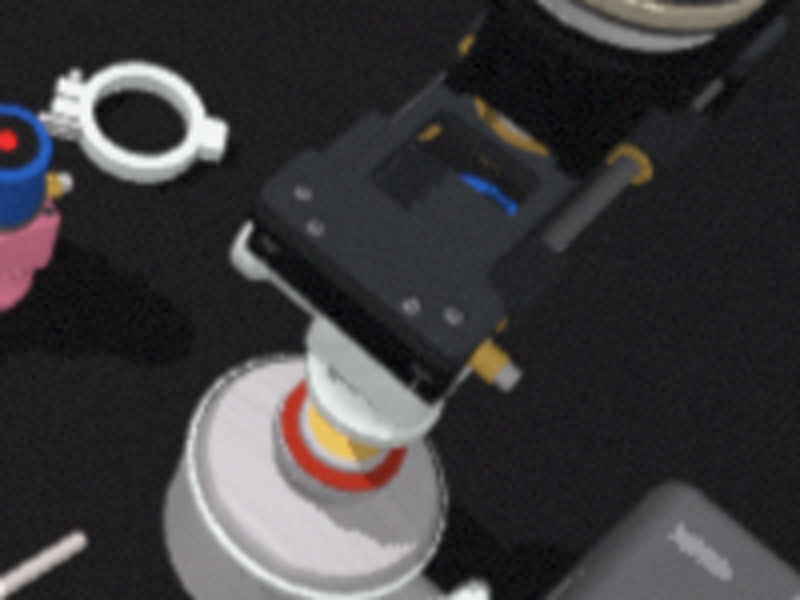

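Request:
{"fn": "play_rows", "kwargs": {
  "gripper": [1,1,1,1,1,1,1,1],
  "delta_pos": [
    [0.05,-0.03,0.8],
    [0.1,-0.07,1.6],
    [0.12,-0.07,2.3],
    [0.12,-0.07,2.7],
    [0.12,-0.07,3.0],
    [0.12,-0.07,3.1],
    [0.12,-0.07,3.1],
    [0.12,-0.07,3.1]
  ],
  "turn": [
    [0,0,0],
    [0,0,0],
    [0,0,0],
    [0,0,0],
    [0,0,0],
    [0,0,0],
    [0,0,0],
    [0,0,0]
  ]
}}

```text
time: 19.85
position: [0.6022, 0.1906, 0.235]
tool_rot: [0.791, 0.612, 0.0, 0.0]
ft_force: [0.3, 0.6, -4.2]
grip_width: 0.0451
grip_force: 45.0
```

Run:
```python
from h import *
go([.6018,.190,.2217],75.5)
```

```text
t 19.85 pos [0.6022 0.1906 0.235 ] F [ 0.3  0.6 -4.2] w 0.0451
delta cm [-0.07 -0.03  1.33] turn [ 0.001 -0.     0.   ] rows>= 0.0031403348270516757
```

Request:
{"fn": "play_rows", "kwargs": {
  "gripper": [1,1,1,1,1,1,1,1],
  "delta_pos": [
    [-0.05,-0.02,0.2],
    [-0.07,-0.03,0.4],
    [-0.07,-0.03,0.6],
    [-0.07,-0.03,0.7],
    [-0.07,-0.03,0.8],
    [-0.07,-0.03,0.9],
    [-0.07,-0.03,0.9],
    [-0.07,-0.03,0.9]
  ],
  "turn": [
    [0,0,0],
    [0,0,0],
    [0,0,0],
    [0,0,0],
    [0,0,0],
    [0,0,0],
    [0,0,0],
    [0,0,0]
  ]
}}

```text
time: 20.85
position: [0.6015, 0.1899, 0.2257]
tool_rot: [0.791, 0.612, -0.0, 0.0]
ft_force: [0.6, -0.8, -3.7]
grip_width: 0.0451
grip_force: 45.0
```

Request:
{"fn": "play_rows", "kwargs": {
  "gripper": [1,1,1,1,1,1],
  "delta_pos": [
    [0,0,0.1],
    [0,0,0.2],
    [0,0,0.3],
    [0,0,0.35],
    [0,0,0.35],
    [0,0,0.35]
  ],
  "turn": [
    [0,0,0],
    [0,0,0],
    [0,0,0],
    [0,0,0],
    [0,0,0],
    [0,0,0]
  ]
}}

```text
time: 21.6
position: [0.6015, 0.19, 0.2222]
tool_rot: [0.791, 0.612, -0.0, -0.0]
ft_force: [-0.4, -1.3, -4.6]
grip_width: 0.0449
grip_force: 45.0
```

Request:
{"fn": "play_rows", "kwargs": {
  "gripper": [1,1,1,1],
  "delta_pos": [
    [0,0,0.05],
    [0,0,0.1],
    [0,0,0.1],
    [0,0,0.1]
  ],
  "turn": [
    [0,0,0],
    [0,0,0],
    [0,0,0],
    [0,0,0]
  ]
}}

```text
time: 22.1
position: [0.6016, 0.1901, 0.2217]
tool_rot: [0.791, 0.612, 0.0, 0.0]
ft_force: [-1.3, -0.6, -1.0]
grip_width: 0.0455
grip_force: 45.0
```

Request:
{"fn": "play_rows", "kwargs": {
  "gripper": [1,1,1,1,1],
  "delta_pos": [
    [0,0,0.03],
    [0,0,0.06],
    [0,0,0.06],
    [0,0,0.06],
    [0,0,0.06]
  ],
  "turn": [
    [0,0,0],
    [0,0,0],
    [0,0,0],
    [0,0,0],
    [0,0,0]
  ]
}}

```text
time: 22.72
position: [0.6017, 0.1902, 0.2216]
tool_rot: [0.791, 0.612, 0.0, 0.0]
ft_force: [-3.1, -1.1, 5.1]
grip_width: 0.0447
grip_force: 45.1
```

Request:
{"fn": "play_rows", "kwargs": {
  "gripper": [1,1,1,1,1,1],
  "delta_pos": [
    [0,-0.02,0.02],
    [0,-0.02,0.04],
    [0,-0.02,0.04],
    [0,-0.02,0.04],
    [0,-0.02,0.04],
    [0,-0.02,0.04]
  ],
  "turn": [
    [0,0,0],
    [0,0,0],
    [0,0,0],
    [0,0,0],
    [0,0,0],
    [0,0,0]
  ]
}}

```text
time: 23.48
position: [0.6017, 0.1902, 0.2216]
tool_rot: [0.791, 0.612, 0.001, 0.0]
ft_force: [-1.7, -2.0, 7.6]
grip_width: 0.0453
grip_force: 45.1
```

Run:
```python
from h import *
S=snap('scene','s8'); W=snap('wrist','w8'); o=robot.get_obs(); print(o['time'],o['position'],o['ft_force'],o['moment'])
cv2.imwrite('pics/s8c.png',np.hstack([cv2.resize(S['color'][270:370,340:440,::-1],(400,400),interpolation=2),cv2.resize(W['color'][:330,115:445,::-1],(400,400))]))
```

```text
23.575 [0.60171463 0.19016189 0.22159479] [-2.22719025 -1.35047518  6.27876267] [-0.16718069  0.76645721 -0.00111667]
```

View pics/s8c.png

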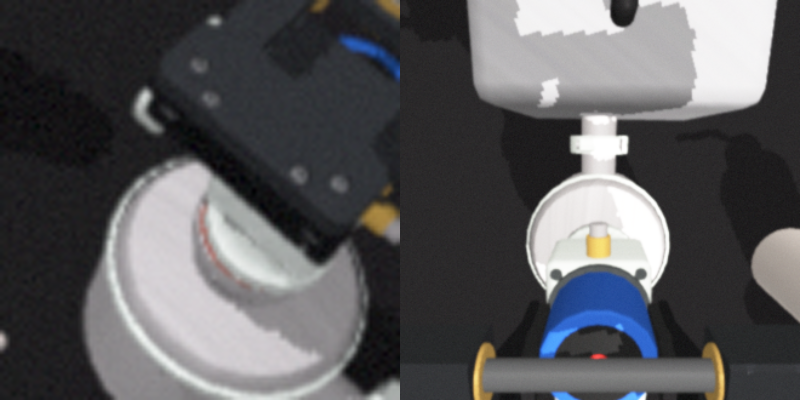

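Request:
{"fn": "play_rows", "kwargs": {
  "gripper": [1,1,1,1,1,1,1,1,1,1,1,1],
  "delta_pos": [
    [0,0,0.01],
    [0,0,0.01],
    [0,0,0.01],
    [0,0,0.01],
    [0,0,0.01],
    [0,0,0.01],
    [0,0,0.01],
    [0,0,0.01],
    [0,0,0.01],
    [0,0,0.01],
    [0,0,0.01],
    [0,0,0.01]
  ],
  "turn": [
    [0,0,0],
    [0,0,0],
    [0,0,0],
    [0,0,0],
    [0,0,0],
    [0,0,0],
    [0,0,0],
    [0,0,0],
    [0,0,0],
    [0,0,0],
    [0,0,0],
    [0,0,0]
  ]
}}

```text
time: 25.08
position: [0.6017, 0.1902, 0.2216]
tool_rot: [0.791, 0.612, 0.001, 0.0]
ft_force: [-2.7, -1.1, 6.9]
grip_width: 0.045
grip_force: 45.1
```

Request:
{"fn": "play_rows", "kwargs": {
  "gripper": [1,1,1,1,1,1,1,1,1,1,1,1],
  "delta_pos": [
    [0,0,0],
    [0,0,0],
    [0,0,0],
    [0,0,0],
    [0,0,0],
    [0,0,0],
    [0,0,0],
    [0,0,0],
    [0,0,0],
    [0,0,0],
    [0,0,0],
    [0,0,0]
  ],
  "turn": [
    [0,0,0],
    [0,0,0],
    [0,0,0],
    [0,0,0],
    [0,0,0],
    [0,0,0],
    [0,0,0],
    [0,0,0],
    [0,0,0],
    [0,0,0],
    [0,0,0],
    [0,0,0]
  ]
}}

```text
time: 26.58
position: [0.6017, 0.1902, 0.2216]
tool_rot: [0.791, 0.612, 0.001, 0.0]
ft_force: [-2.6, -0.5, 6.9]
grip_width: 0.0446
grip_force: 45.1
```

Request:
{"fn": "play_rows", "kwargs": {
  "gripper": [1,1,1,1,1,1,1,1,1,1,1,1],
  "delta_pos": [
    [0,0,0],
    [0,0,0],
    [0,0,0],
    [0,0,0],
    [0,0,0],
    [0,0,0],
    [0,0,0],
    [0,0,0],
    [0,0,0],
    [0,0,0],
    [0,0,0],
    [0,0,0]
  ],
  "turn": [
    [0,0,0],
    [0,0,0],
    [0,0,0],
    [0,0,0],
    [0,0,0],
    [0,0,0],
    [0,0,0],
    [0,0,0],
    [0,0,0],
    [0,0,0],
    [0,0,0],
    [0,0,0]
  ]
}}

```text
time: 28.08
position: [0.6017, 0.1902, 0.2216]
tool_rot: [0.791, 0.612, 0.001, 0.0]
ft_force: [-2.7, -0.9, 7.2]
grip_width: 0.045
grip_force: 45.1
```

Request:
{"fn": "play_rows", "kwargs": {
  "gripper": [1,1,1,1,1,1,1,1,1,1,1,1],
  "delta_pos": [
    [0,-0.02,0.02],
    [0,-0.02,0.02],
    [0,-0.02,0.02],
    [0,-0.02,0.02],
    [0,-0.02,0.02],
    [0,-0.02,0.02],
    [0,-0.02,0.02],
    [0,-0.02,0.02],
    [0,-0.02,0.02],
    [0,-0.02,0.02],
    [0,-0.02,0.02],
    [0,-0.02,0.02]
  ],
  "turn": [
    [0,0,0],
    [0,0,0],
    [0,0,0],
    [0,0,0],
    [0,0,0],
    [0,0,0],
    [0,0,0],
    [0,0,0],
    [0,0,0],
    [0,0,0],
    [0,0,0],
    [0,0,0]
  ]
}}

```text
time: 29.58
position: [0.6017, 0.1902, 0.2215]
tool_rot: [0.791, 0.612, 0.001, 0.0]
ft_force: [-2.4, -1.4, 7.5]
grip_width: 0.0451
grip_force: 45.1
```

Request:
{"fn": "play_rows", "kwargs": {
  "gripper": [1,1,1,1,1,1,1,1,1,1,1,1],
  "delta_pos": [
    [0,0,0],
    [0,0,0],
    [0,0,0],
    [0,0,0],
    [0,0,0],
    [0,0,0],
    [0,0,0],
    [0,0,0],
    [0,0,0],
    [0,0,0],
    [0,0,0],
    [0,0,0]
  ],
  "turn": [
    [0,0,0],
    [0,0,0],
    [0,0,0],
    [0,0,0],
    [0,0,0],
    [0,0,0],
    [0,0,0],
    [0,0,0],
    [0,0,0],
    [0,0,0],
    [0,0,0],
    [0,0,0]
  ]
}}

```text
time: 31.08
position: [0.6017, 0.1902, 0.2216]
tool_rot: [0.791, 0.612, 0.001, 0.0]
ft_force: [-0.9, -0.7, 7.9]
grip_width: 0.045
grip_force: 45.1
```

Request:
{"fn": "play_rows", "kwargs": {
  "gripper": [1,1,1,1,1,1,1,1,1,1,1,1],
  "delta_pos": [
    [0,0,0],
    [0,0,0],
    [0,0,0],
    [0,0,0],
    [0,0,0],
    [0,0,0],
    [0,0,0],
    [0,0,0],
    [0,0,0],
    [0,0,0],
    [0,0,0],
    [0,0,0]
  ],
  "turn": [
    [0,0,0],
    [0,0,0],
    [0,0,0],
    [0,0,0],
    [0,0,0],
    [0,0,0],
    [0,0,0],
    [0,0,0],
    [0,0,0],
    [0,0,0],
    [0,0,0],
    [0,0,0]
  ]
}}

```text
time: 32.58
position: [0.6017, 0.1902, 0.2216]
tool_rot: [0.791, 0.612, 0.001, 0.0]
ft_force: [-3.0, -0.4, 8.5]
grip_width: 0.0452
grip_force: 45.1
```

The push holds steady at about 8 N at the wrist, which with the valve's weight is about 12.5 N on the ring. Handing in.

```bash
python3 -c "
from rig import robot
print(robot.hand_in())"
```

```text
the job is handed in; nothing more can be done
None
```

The ring is seated in the port and released, and the valve stands on it with its side port pointing away from the pump. I handed in with the arm still gripping the valve and pressing down at a steady 7–8.5 N at the wrist (about 12 N on the ring) after roughly 9 s of pressing, 33 s in all.

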